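Prop up the leaf panel for varnishing and chock its foot with the tape roll

TASK

Lift the white panel with green leaves out of the rack and lean it squarely against the middle of the prop stand's crossbar, about 20 degrees back from upright, foot on the stand's board, same edge down as now and leaves facing out, away from the bar. Once it leans there by itself, slide the orange tape roll up off its spindle and set it flat on the board, right up against the middle of the panel's foot, to chock it. Leave the other panels, the marker pot and the paint jar where they are, and do not let the leaf panel fall over.

Things in the scene. Friction and masses are not known exactly. Their poses are not given: they have to be found in the camera images.
- panel: The leaf panel: a stiff wooden painting panel 12 mm thick (its x), 130 mm wide (its y) and 170 mm high (its z), about 0.17 kg. Origin at the centre of its lower edge face, mid-thickness; x points out of the painted face (white with green leaves on black stems), z up to its top edge. At the start it stands upright in one of the three slots of the rack.
- panel_top (a point): Centre of the leaf panel's top edge, 170 mm above its origin.
- panel_foot (a point): Middle of the painted face's lower edge: 6 mm along x from the panel's origin.
- rack: Fixed wooden rack, 200 mm (x) by 130 mm (y). Origin: centre of its underside. Base 8 mm thick; three slots 62 mm apart (at x = -62, 0, 62 mm, each 16 mm wide, running along y) between walls 8 mm thick whose tops are 34 mm above the table. One panel stands in each, in any order, facing +x; the leaf panel's top is at 178 mm, the others' at 113 mm.
- stand: Fixed prop stand: a plywood board 180 mm (x) by 200 mm (y), 8 mm thick, with two upright posts 18 mm square (at x = -55, y = +-85 mm, up to 106 mm above the table) carrying a dark round crossbar along y. Origin at the centre of the board's underside on the table; x points from the bar to the open side where the panel's foot goes. Two small braces stand behind the posts.
- stand_bar (a point): Middle of the crossbar's axis, 16 mm bar diameter, 93 mm above the table (85 mm above the board), at x = -55 mm on the stand.
- spindle: Fixed upright tape spindle: dark round base 80 mm in diameter and 12 mm high with a steel post 20 mm in diameter rising to 60 mm above the table. Origin at the centre of the base's underside.
- spindle_top (a point): Centre of the top of the spindle's post, 60 mm above the table.
- roll: Orange roll of tape, 62 mm outer diameter, 28 mm bore, 36 mm high, about 0.09 kg. Origin at the centre of its underside, z along its axis. At the start it lies flat on the spindle's base with the post through it; the post stands 12 mm out of its top.
- blue_panel: A small panel with a blue face, 12 mm thick, 100 mm wide and 105 mm high, standing in the rack; to be left alone. Origin at the centre of its lower edge face.
- bare_panel: A small panel of bare wood, 12 mm thick, 100 mm wide and 105 mm high, standing in the rack; to be left alone. Origin at the centre of its lower edge face.
- pot: White pot 76 mm in diameter and 90 mm high holding markers that reach about 145 mm; to be left alone. Origin at the centre of its underside.
- jar: Yellow paint jar 64 mm in diameter and 85 mm high with a black lid; to be left alone. Origin at the centre of its underside.
Things that resemble listed ones, but are neither listed nor needed, are in the scene too. Several things have the shape of the roll; the one meant has the colours described above. Leave any blue look-alike of the panel alone.

How it is judged:
On the way, in this order (a step that is already met when the one before it is completed fails the run):
1. the leaf panel is lifted out of its slot, its lower edge above the slot walls (height (world z) of panel above 0.036 m), for 0.1 s.
2. the leaf panel leans by itself against the bar, released, foot on the board, leaves facing out (angle between panel's own x axis and vertical between 0.96 and 1.43 rad and angle between panel's own z axis and vertical below 0.65 rad and z of panel in the frame of stand between 0.004 and 0.02 m and x of panel in the frame of stand between -0.05 and 0.045 m and y of panel in the frame of stand between -0.04 and 0.04 m and angle between the y axis of panel and the y axis of stand, either way round below 0.2 rad and linear speed of panel below 0.02 m/s and angular speed of panel below 0.15 rad/s and contact force between panel and the fingers below 0.05 N), for 0.3 s.
3. the roll is slid up off the spindle, its underside above the post's top (height (world z) of roll above 0.062 m), for 0.1 s.
At the end, for the whole second after the job is handed in: Leaf panel on its lower edge on the board, leaves out, leaning back 8-35 deg on the bar, square within 11 deg, centred within 40 mm, at rest; roll flat on the board before the painted face, at most about 10 mm from its foot and 40 mm off its middle, at rest (all of step 2 and x of roll in the frame of panel between 0.02 and 0.048 m and y of roll in the frame of panel between -0.04 and 0.04 m and z of roll in the frame of stand between 0.004 and 0.014 m and angle between roll's own z axis and vertical below 0.1 rad and linear speed of roll below 0.02 m/s); the robot touches nothing.
It fails at once if the leaf panel falls over (more than about 57 degrees from upright) (angle between panel's own z axis and vertical above 1 rad).
It fails at once if the blue panel is moved more than 25 mm or tipped over (distance of blue_panel from where it was at the start of the episode above 0.025 m or angle between blue_panel's own z axis and vertical above 0.5 rad).
It fails at once if the bare panel is moved more than 25 mm or tipped over (distance of bare_panel from where it was at the start of the episode above 0.025 m or angle between bare_panel's own z axis and vertical above 0.5 rad).
It fails at once if the pot is moved more than 25 mm or tipped over (distance of pot from where it was at the start of the episode above 0.025 m or angle between pot's own z axis and vertical above 0.5 rad).
It fails at once if the jar is moved more than 25 mm or tipped over (distance of jar from where it was at the start of the episode above 0.025 m or angle between jar's own z axis and vertical above 0.5 rad).
It also fails if it takes over 61 s, if anything falls off the work surface, if the arm or the gripper's body presses on something with over 40 N, if the wrist force passes 120 N, or if a joint passes its speed limit or range.

ROBOT

A 6-joint arm with a two-finger parallel gripper is mounted at the origin on the work surface. World frame = base frame: x ahead of the robot, y to its left, z up, the work surface at z = 0. Lengths are in m, angles in rad, forces in N, time in s.
With the tool pointing down it reaches from about 0.3 to 0.825 m from the base axis. Payload 5.4 kg.
Tool frame: the origin (TCP) lies at the very end of the fingers, on their centre line; the grasp point (between the pads) lies ctrl.grip_depth behind it (ctrl.grip_depth is the distance from the TCP to the grasp point, in m); z points along the fingers, y is the line along which they close (so a half turn about z gives the same grasp; the last joint's range is limited). The gripper opens to 92 mm and grips with 3 to 60 N. Pads are 20 mm wide; open, the fingers measure 128 mm over their backs; the gripper's body (75 mm by 189 mm) begins 69 mm behind the grasp point.
Start: joints at [1.031, 0.158, 1.597, -0, 1.386, -0.21], TCP at [0.186, 0.544, 0.215] pointing down, gripper open.
Joint ranges: [-2.91, 2.91], [-0.94, 2.29], [0.18, 2.7], [-1.29, 4.43], [0.17, 2.64], [-3, 3]. Speed limits (rad/s): [2.57, 2.57, 3.14, 3.14, 3.14, 3.14].

INTERFACE

Orientations are given as a rotation vector (axis times angle).
In Python, from station import telemetry, eyes, ctrl gives the robot as it stands.
- The arm moves only by the shell command python3 -m pendant 'ROWS' [OPENING] [FORCE]. ROWS is JSON, a list of rows, each a list of 4 numbers: the shift along the tool's x, y, z in cm, then the turn about the tool's z in rad. A call has 1 to 10 rows; each row is the pose to reach, as a shift and turn from the pose commanded when the call began, along the tool's axes at that moment; what a row does not reach only later rows make up. A row lasts 1/10 s, in which the tool goes at most 50 mm and 8.59 degrees, less where a joint would pass 70% of its speed; a pose out of reach is approached as far as the arm can. A call with a gripper value outside its range is refused whole. OPENING is the finger opening in cm, from 0 to 9.19, set as the call begins (- or left out, the last holds). The fingers move at their own pace and stop on an object; FORCE is the grip in N (left out, the last holds). Time passes only in rows, so rows that repeat a pose let the fingers close. It gives the time, the measured TCP pose, the force, the opening and the grip force at its end, in the units of the state.
- telemetry.get_state(): the state, without advancing time (a new reading comes with each control period).
- eyes.get_image(name): name is "side" or "top" or "wrist"; returns (picture, depth): 400x640x3 uint8, blue, green, red; 400x640 float32, m along the optical axis (not along the pixel's ray), 0 where there is no reading.
- eyes.calibration(name): a dict with "camera_matrix" (3x3 intrinsics, pixels), "R" (3x3) and "t" (3): a world point X has camera coordinates R X + t; the wrist camera has in their place "mount" (4x4, takes a point from camera to tool coordinates, whose origin is the TCP and whose axes are the flange's). Camera axes: x right, y down, z forward; pixel columns grow to the right and rows downward; lengths in m; the calibration is good to about 2 mm. A picture is of the moment at which its call begins: read the wrist's pose just before it. calibration takes no time and is no camera call.
- ctrl.sign_off(): hands the job in; it is judged then, once.
The state is a dict: "t": time; "qpos": joint angles; "joint_velocities": joint speeds; "joint_efforts": joint torques, N m; "position": TCP position; "ee_rot": TCP orientation; "ft_force": force on the tool from outside, world axes, zero at the start; "moment": the same for the moment, N m; "opening": finger opening in m; "gripper_force": force on a finger pad.
Only numpy, scipy, OpenCV 4.12 (cv2) and the standard library are available. Lean on these libraries where they do the work, as an engineer would, in place of code of your own. Each camera call takes 0.05 s, during which the arm holds its last target. There are 200 camera calls.

## Working session

There is one attempt and no reset: what is moved stays moved. The work goes in short steps, Python scripts to look and compute and a shell command to move; the robot and the scene stay as the last step left them, time stands still between calls to the robot, and variables do not carry over. Pictures are saved under pics/ and viewed, at most 10 in all, crops included, and the job is handed in when it is done.

```bash
mkdir -p pics; ls; python3 - <<'E'
from station import telemetry, eyes, ctrl
import cv2, numpy as np
s=telemetry.get_state(); print(s); print(ctrl.grip_depth)
for n in("side","top"):
    p,d=eyes.get_image(n); cv2.imwrite(f"pics/{n}0.png",p); np.savez(f"pics/{n}0.npz",p=p,d=d)
    c=eyes.calibration(n); print(n,c, "cam",-np.array(c["R"]).T@np.array(c["t"]))
print(eyes.calibration("wrist"))
E
```

```text
pics
{'t': 0.0, 'qpos': array([ 1.03090447e+00,  1.59074411e-01,  1.59823409e+00,  3.70519180e-06,
        1.38620559e+00, -2.10127190e-01]), 'joint_velocities': array([ 0.00090233,  0.00130685, -0.0021985 , -0.00108872, -0.00149679,
        0.00167287]), 'joint_efforts': array([-5.63490412e-04, -3.85549986e+01, -3.22115314e+01,  7.02330563e-02,
        3.73864942e-02, -1.25641113e-04]), 'position': array([0.18589691, 0.54345021, 0.21360376]), 'ee_rot': array([-5.15534051e-01, -3.09828636e+00,  2.80571818e-03]), 'ft_force': array([ 0.22586251, -0.67360404, -1.2292019 ]), 'moment': array([-0.00875596,  0.00215089, -0.01253809]), 'gripper_force': 0.0, 'opening': 0.09164855838275165}
0.0187
side {'camera_matrix': array([[367.75658791,   0.        , 316.14802065],
       [  0.        , 367.75658791, 199.7648371 ],
       [  0.        ,   0.        ,   1.        ]]), 'R': array([[ 0.80259372, -0.59602403, -0.02446773],
       [-0.38617716, -0.48788139, -0.78284031],
       [ 0.45465429,  0.6377516 , -0.62174141]]), 't': array([-0.42891808,  0.35616625,  0.88193528])} cam [ 0.08081457 -0.6
[... 261 characters left out ...]
.99219305,  0.00595251, -0.12456936],
       [ 0.12465278,  0.01668772, -0.99206008]]), 't': array([0.09009248, 0.58983701, 1.26194147])} cam [0.42827241 0.0655084  1.32695592]
{'camera_matrix': array([[313.58661191,   0.        , 321.63107922],
       [  0.        , 313.58661191, 200.28938318],
       [  0.        ,   0.        ,   1.        ]]), 'mount': array([[-6.81684080e-04, -9.60028575e-01, -2.79901181e-01,
         7.82770610e-02],
       [ 9.99999613e-01, -8.10227941e-04,  3.43543243e-04,
        -7.49689027e-04],
       [-5.56595087e-04, -2.79900838e-01,  9.60028755e-01,
        -1.69487133e-01],
       [ 0.00000000e+00,  0.00000000e+00,  0.00000000e+00,
         1.00000000e+00]])}
```

View pics/side0.png

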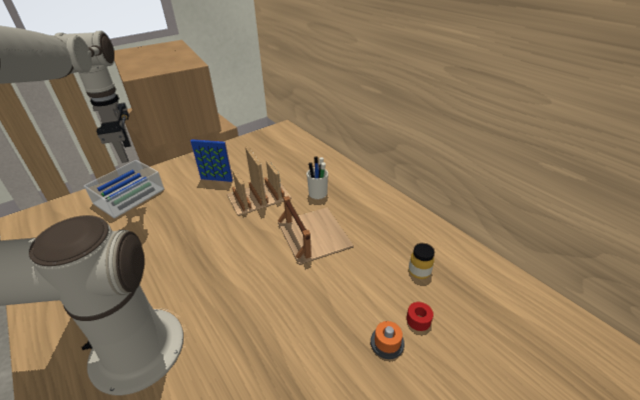

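View pics/top0.png

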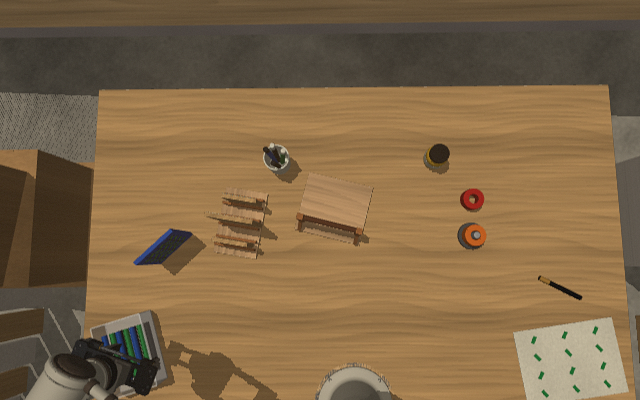

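The rack is at side (255,190) and top (238,222). Its tall middle panel, top (235,215), has its back to us. The stand is at top (335,208) with its bar on the robot side. The orange roll is on its spindle at top (473,236). The look-alikes are the red ring at (472,199), the blue leaf panel at (163,247) and the flat sheet at (570,358).

```bash
cat > h.py <<'E'
import numpy as np, cv2
from station import telemetry, eyes, ctrl
from scipy.spatial.transform import Rotation as Rn
def cloud(n,p,d,T=None):
    c=eyes.calibration(n); K=np.array(c["camera_matrix"])
    v,u=np.mgrid[0:d.shape[0],0:d.shape[1]]
    P=np.stack([(u-K[0,2])/K[0,0]*d,(v-K[1,2])/K[1,1]*d,d],-1)
    if n=="wrist":
        s=T; M=np.array(c["mount"]); P=P@M[:3,:3].T+M[:3,3]
        return P@Rn.from_rotvec(s["ee_rot"]).as_matrix().T+s["position"]
    return (P-np.array(c["t"]))@np.array(c["R"])
def rect(P):
    (c,s,a)=cv2.minAreaRect((P[:,:2]*1000).astype(np.float32)); return np.round(c,1),np.round(s,1),round(a,1)
E
python3 - <<'E'
from h import *
for n,boxes in {"top":dict(rack=(195,180,275,262),stand=(290,165,380,250),roll=(455,220,492,253)),"side":dict(rack=(228,145,288,215),stand=(275,190,355,262),roll=(368,318,408,358))}.items():
    z=np.load(f"pics/{n}0.npz"); W=cloud(n,z["p"],z["d"])
    hsv=cv2.cvtColor(z["p"],cv2.COLOR_BGR2HSV)
    for k,(a,b,c,e) in boxes.items():
        Q=W[b:e,a:c].reshape(-1,3); H=hsv[b:e,a:c].reshape(-1,3)
        for lo,hi in {"rack":[(.165,.19),(.10,.12),(.028,.04)],"stand":[(.095,.115),(.085,.104),(.004,.014)],"roll":[(.04,.055),(.055,.066),(.006,.02)]}[k]:
            m=(Q[:,2]>lo)&(Q[:,2]<hi)
            if k=="roll" and lo==.04: m&=(H[:,0]<15)&(H[:,1]>150)
            if m.sum()>4: print(n,k,lo,hi,m.sum(),rect(Q[m]),"med",Q[m].mean(0).round(4))
z=np.load("pics/top0.npz"); W=cloud("top",z["p"],z["d"])
Q=W[165:250,290:380].reshape(-1,3); print("table z",np.median(W[300:330,300:400,2]))
Q=W[180:262,195:275].reshape(-1,3)
cv2.imwrite("pics/crop1.png",np.hstack([cv2.resize(z["p"][150:270,190:390],None,fx=3,fy=3,interpolation=2)]))
E
```

```text
top rack 0.165 0.19 242 (array([526.3, 333.3]), array([129.8,  12.4]), 80.1) med [0.526  0.332  0.1774]
top rack 0.1 0.12 354 (array([526. , 329.2]), array([122.8, 136.8]), 80.0) med [0.5268 0.3303 0.1123]
top rack 0.028 0.04 536 (array([526.4, 332.1]), array([126.6, 156. ]), 80.4) med [0.5165 0.3334 0.0339]
top stand 0.095 0.115 372 (array([514.8,  67.3]), array([188.9,  17.6]), 75.8) med [0.515  0.0684 0.1013]
top stand 0.085 0.104 313 (array([514.2,  67.4]), array([188.7,  17. ]), 75.9) med [0.514  0.0664 0.0993]
top stand 0.004 0.014 3509 (array([571.1,  51.5]), array([271.2, 255.7]), 89.6) med [0.575  0.0513 0.0082]
top roll 0.04 0.055 293 (array([ 484.2, -351.9]), array([59.3, 61. ]), 42.7) med [ 0.4833 -0.3519  0.0483]
top roll 0.055 0.066 39 (array([ 487.5, -342.8]), array([38.7, 17.4]), 66.8) med [ 0.4837 -0.3509  0.0594]
top roll 0.006 0.02 194 (array([ 480.4, -355.2]), array([ 85.7, 102.1]), 5.8) med [ 0.4807 -0.338   0.0122]
side rack 0.165 0.19 124 (array([524.6, 332.9]), array([130.9,  13.9]), 79.9) med [0.5216 0.3242 0.1763]
side rack 0.1 0.12 276 (array([521.6, 312.3]), array([342. , 137.6]), 80.0) med [0.5222 0.3112 0.1104]
side rack 0.028 0.04 319 (array([530.8, 373.8]), array([216.9, 156.5]), 80.6) med [0.514  0.3279 0.0342]
side stand 0.095 0.115 256 (array([513. ,  67.6]), array([192.5,  18. ]), 75.7) med [0.5105 0.0617 0.1016]
side stand 0.085 0.104 230 (array([512.4,  67.7]), array([192.6,  16.9]), 75.7) med [0.5092 0.0597 0.0987]
side stand 0.004 0.014 2334 (array([601.1, 101.5]), array([358.2, 257.5]), 58.3) med [0.5735 0.0579 0.0087]
side roll 0.04 0.055 425 (array([ 481.5, -353.7]), array([60. , 60.1]), 77.6) med [ 0.4791 -0.3552  0.0478]
side roll 0.055 0.066 60 (array([ 481.7, -353. ]), array([18.6, 17. ]), 76.7) med [ 0.4812 -0.3535  0.0596]
side roll 0.006 0.02 310 (array([ 499.1, -359.5]), array([ 75.2, 115.2]), 74.2) med [ 0.4671 -0.3647  0.0123]
table z 0.0004241818449658678
```

View pics/crop1.png

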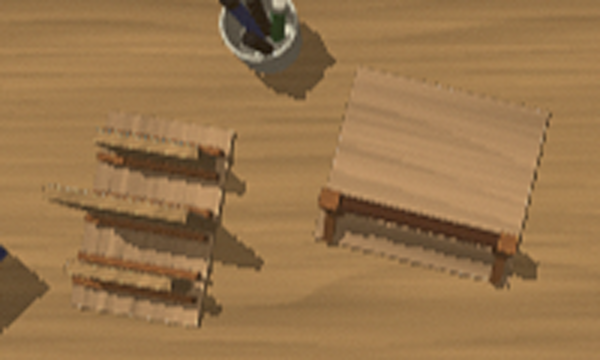

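The crop shows the tall panel in the middle slot, its top edge running from crop (45,190) to (210,215), and the bar running from (330,200) to (508,243). The sizes agree: the panel edge measures 130x12 at z=177 mm and the posts span 189x18. For the roll, orange at top (473,236) with a post through it fits; red at (472,199) doesn't.

```bash
cat >> h.py <<'E'
def to(x,y,z,deg):
    "shift (cm, tool axes) and turn to put TCP at xyz (m) with tool x heading deg in world"
    s=telemetry.get_state(); R=Rn.from_rotvec(s["ee_rot"]).as_matrix()
    h=np.degrees(np.arctan2(R[1,0],R[0,0])); t=(h-deg+180)%360-180
    print("t",round(s["t"],2),"pos",s["position"].round(4),"head",round(h,2),"F",s["ft_force"].round(1),"open",round(s["opening"],4),"grip",round(s["gripper_force"],1))
    print("shift cm",(R.T@(np.array([x,y,z])-s["position"])*100).round(2),"turn",round(np.radians(t),3))
E
python3 - <<'E'
from h import *
to(.526,.333,.24,79.9)
z=np.load("pics/top0.npz")["p"][180:260,435:515]; cv2.imwrite("pics/crop2.png",cv2.resize(z,None,fx=5,fy=5,interpolation=2))
E
```

```text
t 0.1 pos [0.1859 0.5435 0.2137] head 161.1 F [-0.4 -0.5 -0.1] open 0.092 grip 0.0
shift cm [-38.99  -8.91  -2.62] turn 1.417
```

View pics/crop2.png

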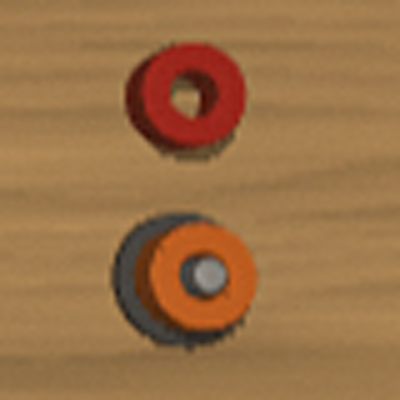

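The crop confirms the orange roll at crop (203,277), with the steel post through it, on the dark base. The red one at (190,95) has no post.

```bash
python3 -m pendant '[[0,0,-3,0],[-10,-2,-3,0.3],[-39,-8.9,-3,1.417],[-39,-8.9,-3,1.417],[-39,-8.9,-3,1.417],[-39,-8.9,-3,1.417],[-39,-8.9,-3,1.417],[-39,-8.9,-3,1.417],[-39,-8.9,-3,1.417],[-39,-8.9,-3,1.417]]' 6; python3 -m pendant '[[0,0,0,0],[0,0,0,0],[0,0,0,0],[0,0,0,0]]'; python3 -c "
from h import *
to(.526,.333,.146,79.9)"
```

```text
t: 1.1
position: [0.5306, 0.3292, 0.2434]
ee_rot: [2.351, 2.081, -0.002]
ft_force: [-0.6, 0.6, -1.2]
opening: 0.06
gripper_force: 0.0
t: 1.5
position: [0.5256, 0.3342, 0.2447]
ee_rot: [2.336, 2.101, 0.0]
ft_force: [-0.0, 0.1, -1.5]
opening: 0.0603
gripper_force: 0.0
t 1.5 pos [0.5256 0.3342 0.2447] head 83.93 F [-0.   0.1 -1.5] open 0.0603 grip 0.0
shift cm [-0.12  0.05  9.87] turn 0.07
```

```bash
python3 -m pendant '[[-0.1,0.05,2,0.07],[-0.1,0.05,6,0.07],[-0.1,0.05,9.9,0.07],[-0.1,0.05,9.9,0.07],[-0.1,0.05,9.9,0.07],[-0.1,0.05,9.9,0.07]]'; python3 -m pendant '[[0,0,0,0],[0,0,0,0],[0,0,0,0],[0,0,0,0],[0,0,0,0],[0,0,0,0],[0,0,0,0],[0,0,0,0]]' 0.8 20;  python3 -c "
from h import *
to(.526,.333,.206,79.9)"
```

```text
t: 2.1
position: [0.5283, 0.3333, 0.1487]
ee_rot: [2.409, 2.014, 0.007]
ft_force: [-0.3, 0.3, 0.2]
opening: 0.0599
gripper_force: 0.0
t: 2.9
position: [0.5264, 0.3324, 0.1455]
ee_rot: [-2.411, -2.014, 0.001]
ft_force: [0.1, -0.5, 0.7]
opening: 0.0118
gripper_force: 20.0
t 2.9 pos [0.5264 0.3324 0.1455] head 79.76 F [ 0.1 -0.5  0.7] open 0.0118 grip 20.0
shift cm [ 0.05 -0.06 -6.05] turn -0.002
```

```bash
python3 -m pendant '[[0,0,-1,0],[0,0,-3,0],[0,0,-6,0],[0,0,-9,0],[0,0,-12.5,0],[0,0,-12.5,0],[0,0,-12.5,0],[0,0,-12.5,0]]';  python3 -c "
from h import *
to(.5581,.0563,.27,75.8)"
```

```text
t: 3.7
position: [0.5259, 0.332, 0.2683]
ee_rot: [-2.41, -2.013, 0.005]
ft_force: [-0.5, -0.8, -2.0]
opening: 0.012
gripper_force: 20.0
t 3.7 pos [0.5259 0.332  0.2683] head 79.74 F [-0.5 -0.8 -2. ] open 0.012 grip 20.0
shift cm [-26.56   8.08  -0.14] turn 0.069
```

```bash
python3 -m pendant '[[-2,0.6,0,0.01],[-5,1.5,0,0.02],[-9,2.7,0,0.03],[-13,3.9,0,0.04],[-17,5.1,0,0.05],[-21,6.3,0,0.06],[-24,7.2,0,0.069],[-26,7.9,0,0.069],[-26.6,8.1,0,0.069],[-26.6,8.1,0,0.069]]';python3 -m pendant '[[0,0,0,0],[0,0,0,0],[0,0,0,0]]'; python3 - <<'E'
from h import *
to(.5581,.0563,.155,75.8)
s=telemetry.get_state()
for n in("side","top"):
    p,d=eyes.get_image(n); W=cloud(n,p,d); 
    if n=="side": cv2.imwrite("pics/side1.png",cv2.resize(p[120:280,210:410],None,fx=3,fy=3))
    for lo,hi in((.094,.115),(.15,.29)):
        m=(W[...,2]>lo)&(W[...,2]<hi)&(W[...,0]>.46)&(W[...,0]<.62)&(abs(W[...,1]-.06)<.12)
        print(n,lo,rect(W[m]))
E
```

```text
t: 4.7
position: [0.5585, 0.056, 0.269]
ee_rot: [-2.479, -1.927, 0.003]
ft_force: [0.4, -0.4, -2.3]
opening: 0.0121
gripper_force: 20.0
t: 5.0
position: [0.559, 0.0573, 0.2705]
ee_rot: [-2.478, -1.931, -0.0]
ft_force: [0.6, 0.1, -1.9]
opening: 0.0115
gripper_force: 20.0
t 5.0 pos [0.559  0.0573 0.2705] head 75.88 F [ 0.6  0.1 -1.9] open 0.0115 grip 20.0
shift cm [-0.12 -0.06 11.55] turn 0.001
side 0.094 (array([513.4,  68.4]), array([193.7,  18. ]), 75.9)
side 0.15 (array([556.1,  58.2]), array([ 38.2, 130. ]), 1.0)
top 0.094 (array([514.6,  66.5]), array([131.7,  15. ]), 75.7)
top 0.15 (array([555.2,  57.5]), array([119.6,   1.2]), 75.9)
```

View pics/side1.png

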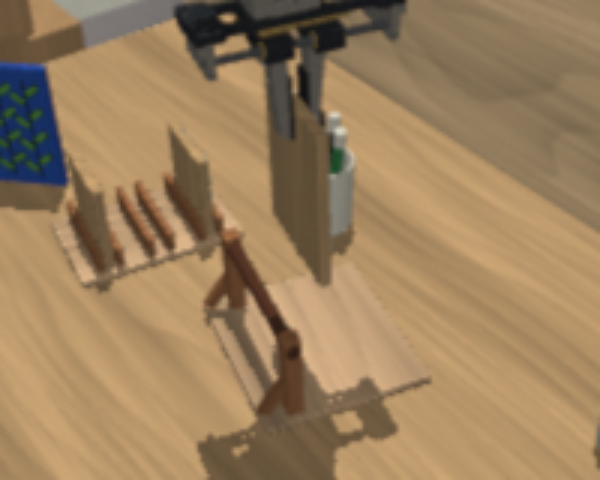

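The panel is held plumb over the board, its lower edge from crop (280,215) to (325,285), clear of the bar. Next I lower it.

```bash
python3 -m pendant '[[-0.1,-0.05,1,0],[-0.1,-0.05,3,0],[-0.1,-0.05,6,0],[-0.1,-0.05,9,0],[-0.1,-0.05,11,0],[-0.1,-0.05,12,0],[-0.1,-0.05,12,0],[-0.1,-0.05,12,0]]'; python3 -m pendant '[[0,0,0.2,0],[0,0,0.3,0],[0,0,0.4,0],[0,0,0.4,0],[0,0,0.4,0]]';python3 -c "
from h import *
to(.5581,.0563,.1455,75.8)"
```

```text
t: 5.9
position: [0.559, 0.0554, 0.1515]
ee_rot: [2.478, 1.929, 0.002]
ft_force: [-0.6, -0.1, -2.4]
opening: 0.0117
gripper_force: 20.0
t: 6.4
position: [0.5584, 0.0554, 0.1467]
ee_rot: [2.479, 1.93, 0.0]
ft_force: [-0.4, 0.5, -1.6]
opening: 0.0119
gripper_force: 20.0
t 6.4 pos [0.5584 0.0554 0.1467] head 75.79 F [-0.4  0.5 -1.6] open 0.0119 grip 20.0
shift cm [ 0.08 -0.06  0.12] turn -0.0
```

```bash
python3 -m pendant '[[0,0,0.1,0],[0,0,0.1,0],[0,0,0.15,0],[0,0,0.15,0],[0,0,0.15,0]]'; python3 -m pendant '[[0,0,0.05,0],[0,0,0.05,0],[0,0,0.05,0]]'
```

```text
t: 6.9
position: [0.5587, 0.0555, 0.1456]
ee_rot: [2.479, 1.929, 0.001]
ft_force: [-0.4, 1.9, 1.9]
opening: 0.0123
gripper_force: 20.0
t: 7.2
position: [0.5588, 0.0556, 0.1455]
ee_rot: [2.479, 1.929, 0.001]
ft_force: [-0.7, 1.6, 6.1]
opening: 0.0119
gripper_force: 20.0
```

```bash
python3 -m pendant '[[0,0,-0.05,0],[0,0,-0.1,0],[0,0,-0.1,0]]';python3 -m pendant '[[0,0,0,0],[0,0,0,0],[0,0,0,0],[0,0,0,0]]' 2.6 5; python3 -m pendant '[[0,-0.3,0,0],[0,-0.6,0,0],[0,-0.9,0,0],[0,-1.2,0,0],[0,-1.5,0,0],[0,-1.8,0,0],[0,-2.0,0,0],[0,-2.0,0,0],[0,-2.0,0,0]]'; python3 - <<'E'
from h import *
p,d=eyes.get_image("side"); W=cloud("side",p,d)
cv2.imwrite("pics/side2.png",cv2.resize(p[140:270,240:400],None,fx=4,fy=4))
E
```

```text
t: 7.5
position: [0.5586, 0.0554, 0.1456]
ee_rot: [2.479, 1.929, 0.001]
ft_force: [-0.6, 1.1, 1.9]
opening: 0.0121
gripper_force: 20.0
t: 7.9
position: [0.5583, 0.0553, 0.1454]
ee_rot: [-2.479, -1.929, 0.001]
ft_force: [1.0, -0.2, -0.7]
opening: 0.0261
gripper_force: 0.0
t: 8.8
position: [0.539, 0.0603, 0.1456]
ee_rot: [2.479, 1.93, 0.0]
ft_force: [-0.6, 0.9, -0.0]
opening: 0.0259
gripper_force: 0.1
```

View pics/side2.png

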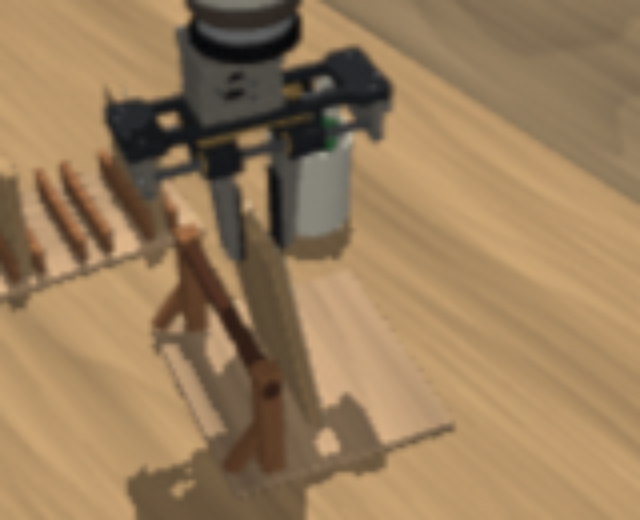

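The panel's foot stays put at about crop (310,420), and its top at (255,215) leans back onto the rear finger. I continue.

```bash
python3 -m pendant '[[0,-0.3,0,0],[0,-0.6,0,0],[0,-0.9,0,0],[0,-1.2,0,0],[0,-1.5,0,0],[0,-1.8,0,0],[0,-2.1,0,0],[0,-2.4,0,0],[0,-2.6,0,0],[0,-2.6,0,0]]'; python3 -m pendant '[[0,0,0,0],[0,0,0,0],[0,0,0,0],[0,0,0,0],[0,0,0,0]]' 3.6;python3 -m pendant '[[0,-0.3,0,0],[0,-0.6,0,0],[0,-0.6,0,0],[0,-0.6,0,0],[0,-0.6,0,0]]' 5; python3 - <<'E'
from h import *
to(.5,.07,.25,75.8)
p,d=eyes.get_image("side"); W=cloud("side",p,d)
cv2.imwrite("pics/side3.png",cv2.resize(p[140:270,240:400],None,fx=4,fy=4))
E
```

```text
t: 9.85
position: [0.5135, 0.0668, 0.1456]
ee_rot: [-2.479, -1.93, 0.0]
ft_force: [-0.0, 0.3, -0.1]
opening: 0.026
gripper_force: 0.1
t: 10.35
position: [0.5138, 0.0667, 0.1456]
ee_rot: [-2.479, -1.93, 0.0]
ft_force: [0.2, 0.4, -0.6]
opening: 0.0364
gripper_force: 0.1
t: 10.85
position: [0.508, 0.0682, 0.1456]
ee_rot: [2.479, 1.93, 0.0]
ft_force: [0.1, -0.8, 0.1]
opening: 0.0501
gripper_force: 0.0
t 10.85 pos [0.508  0.0682 0.1456] head 75.79 F [ 0.1 -0.8  0.1] open 0.0501 grip 0.0
shift cm [ -0.02  -0.82 -10.44] turn -0.0
```

View pics/side3.png

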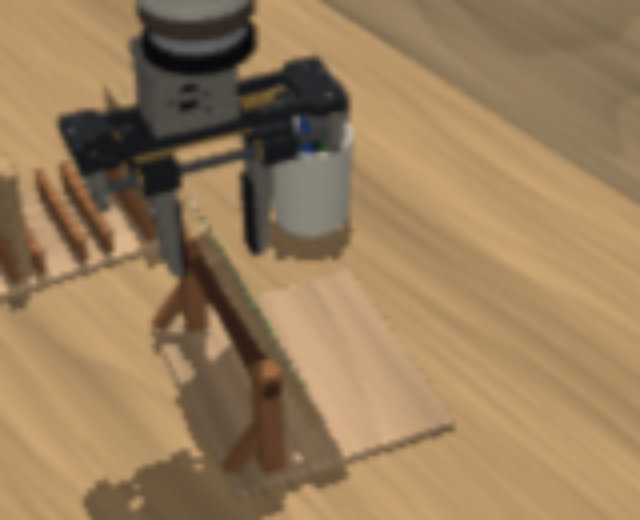

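Now the back rests along the bar and both fingers are clear of the panel, with zero force. I rise straight up and check.

```bash
python3 -m pendant '[[0,0,-1,0],[0,0,-3,0],[0,0,-6,0],[0,0,-10.5,0],[0,0,-10.5,0],[0,0,-10.5,0],[0,0,-10.5,0]]' 9.1; python3 - <<'E'
from h import *
s=telemetry.get_state(); print(s["qpos"].round(2))
to(.483,-.353,.20,-14.2)
E
```

```text
t: 11.6
position: [0.5074, 0.0682, 0.2497]
ee_rot: [-2.478, -1.929, 0.002]
ft_force: [-0.1, 0.2, 0.2]
opening: 0.091
gripper_force: 0.0
[-0.1  -0.03  1.72  0.    1.45  0.15]
t 11.6 pos [0.5074 0.0682 0.2497] head 75.79 F [-0.1  0.2  0.2] open 0.091 grip 0.0
shift cm [-41.43   7.98   4.97] turn 1.571
```

```bash
python3 -m pendant '[[-4,0.8,0,0.1],[-8,1.6,0,0.25],[-13,2.5,0,0.4],[-18,3.5,0,0.55],[-23,4.5,0,0.7],[-28,5.4,0,0.85],[-33,6.3,0,1.0],[-38,7.3,1,1.14],[-41.4,8,3,1.28],[-41.4,8,5,1.42]]'; python3 -m pendant '[[0,0,0,0.15],[0,0,0,0.15],[0,0,0,0.15],[0,0,0,0.15]]'; python3 - <<'E'
from h import *
to(.483,-.353,.12,-14.2)
s=telemetry.get_state(); print(s["qpos"].round(2))
p,d=eyes.get_image("wrist"); W=cloud("wrist",p,d,s); hsv=cv2.cvtColor(p,cv2.COLOR_BGR2HSV)
m=(hsv[...,0]>5)&(hsv[...,0]<15)&(hsv[...,1]>170)&(W[...,2]>.042)&(W[...,2]<.055); m&=np.hypot(W[...,0]-.483,W[...,1]+.353)<.05
print("roll wrist",rect(W[m]),W[m].mean(0).round(4),m.sum())
for n in("top","side"):
    p,d=eyes.get_image(n); W=cloud(n,p,d); np.savez(f"pics/{n}4.npz",p=p,d=d)
    if n=="top": cv2.imwrite("pics/top4.png",cv2.resize(p[150:260,270:400],None,fx=4,fy=4))
    # stand frame
    c,s_=np.cos(np.radians(-14.2)),np.sin(np.radians(-14.2)); D=W-np.array([.514+.055*c,.0674+.055*s_,0])
    S=np.stack([D[...,0]*c+D[...,1]*s_,-D[...,0]*s_+D[...,1]*c,D[...,2]],-1)
    for lo in(.02,.05,.08,.12,.15,.16):
        m=(S[...,2]>lo)&(S[...,2]<lo+.012)&(abs(S[...,0])<.09)&(abs(S[...,1])<.074)
        if m.sum()>5: q=S[m]; print(n,lo,m.sum(),"x",np.percentile(q[:,0],[5,50,95]).round(4),"y",np.percentile(q[:,1],[1,99]).round(4),"slope",np.polyfit(q[:,1],q[:,0],1)[0].round(3))
E
```

```text
t: 12.6
position: [0.482, -0.3571, 0.1979]
ee_rot: [-3.137, 0.17, 0.003]
ft_force: [-0.2, -0.0, -0.2]
opening: 0.091
gripper_force: 0.0
t: 13.0
position: [0.4841, -0.3526, 0.2008]
ee_rot: [3.118, -0.383, 0.0]
ft_force: [-1.1, 0.1, -0.0]
opening: 0.091
gripper_force: 0.0
t 13.0 pos [ 0.4841 -0.3526  0.2008] head -14.0 F [-1.1  0.1 -0. ] open 0.091 grip 0.0
shift cm [-0.09  0.07  8.08] turn 0.004
[-0.83  0.23  1.54 -0.    1.37  0.98]
roll wrist (array([ 482.9, -352.2]), array([60. , 60.7]), 75.9) [ 0.4839 -0.3527  0.0473] 2045
top 0.02 42 x [-0.0082 -0.0062 -0.0042] y [-0.0636  0.0638] slope -0.003
top 0.05 57 x [-0.0202 -0.0174 -0.0148] y [-0.0618  0.0619] slope 0.005
top 0.08 63 x [-0.0313 -0.0287 -0.0258] y [-0.0608  0.0625] slope 0.005
top 0.12 63 x [-0.0472 -0.0445 -0.0418] y [-0.0615  0.065 ] slope -0.0
top 0.15 76 x [-0.0592 -0.0567 -0.0535] y [-0.0627  0.0647] slope 0.002
top 0.16 244 x [-0.0727 -0.0665 -0.059 ] y [-0.0616  0.0646] slope -0.002
side 0.02 12 x [-0.0191 -0.0134 -0.0061] y [-0.0642 -0.0545] slope 0.871
side 0.05 15 x [-0.0314 -0.025  -0.0181] y [-0.0653  0.0088] slope 0.104
side 0.08 15 x [-0.0628 -0.0345 -0.0285] y [-0.0655  0.0411] slope -0.125
side 0.12 17 x [-0.0573 -0.0509 -0.0437] y [-0.0649  0.0262] slope 0.093
side 0.15 20 x [-0.0705 -0.0612 -0.0551] y [-0.0661  0.0445] slope 0.098
side 0.16 121 x [-0.0744 -0.0699 -0.0637] y [-0.0645  0.063 ] slope -0.012
```

View pics/top4.png

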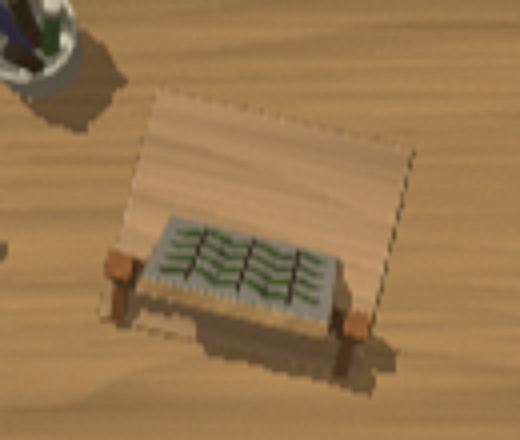

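The panel leans alone, leaves out, at crop (240,260). It measures 21° back, square to under 1° and within 1-2 mm of centre. The wrist camera confirms the roll at (0.483,-0.352).

```bash
python3 -m pendant '[[-0.1,0,3,0],[-0.1,0,7,0],[-0.1,0,11,0],[-0.1,0,14,0],[-0.1,0,16.5,0],[-0.1,0,17.8,0],[-0.1,0,17.8,0],[-0.1,0,17.8,0],[-0.1,0,17.8,0]]'; python3 -m pendant '[[0,0,0,0],[0,0,0,0],[0,0,0,0],[0,0,0,0],[0,0,0,0],[0,0,0,0],[0,0,0,0]]' 5.7 12; python3 -m pendant '[[0,0,-0.5,0],[0,0,-1.5,0],[0,0,-3,0],[0,0,-5,0],[0,0,-7,0],[0,0,-10,0],[0,0,-14,0],[0,0,-14,0],[0,0,-14,0],[0,0,-14,0]]'; python3 -c "
from h import *
to(.5995,.0468,.16,-14.2)"
```

```text
t: 14.05
position: [0.4841, -0.3537, 0.0246]
ee_rot: [3.115, -0.387, 0.004]
ft_force: [-0.4, -0.3, 0.6]
opening: 0.0911
gripper_force: 0.0
t: 14.75
position: [0.483, -0.3526, 0.0228]
ee_rot: [3.118, -0.387, 0.0]
ft_force: [-0.9, 0.9, 2.9]
opening: 0.0617
gripper_force: 12.0
t: 15.75
position: [0.4824, -0.3519, 0.1618]
ee_rot: [-3.116, 0.387, 0.002]
ft_force: [0.2, -0.2, -1.7]
opening: 0.0615
gripper_force: 12.0
t 15.75 pos [ 0.4824 -0.3519  0.1618] head -14.16 F [ 0.2 -0.2 -1.7] open 0.0615 grip 12.0
shift cm [  1.6  -41.53   0.21] turn 0.001
```

Holding the roll. I travel to a point 4 cm in front of the target, then lower.

```bash
python3 -m pendant '[[1,-4,0,0],[2,-8.5,0,0],[3,-13,0,0],[4,-17.5,0,0],[5,-22,0,0],[5.6,-26.5,0,0],[5.6,-31,0,0],[5.6,-35.5,0,0],[5.6,-39.5,0,0],[5.6,-41.5,0,0]]'; python3 -m pendant '[[0,0,0,0],[0,0,2,0],[0,0,5,0],[0,0,8,0],[0,0,11,0],[0,0,12.5,0],[0,0,13.2,0],[0,0,13.2,0],[0,0,13.2,0]]'; python3 -c "
from h import *
to(.5995,.0468,.022,-14.2)"
```

```text
t: 16.75
position: [0.6378, 0.0398, 0.1605]
ee_rot: [-3.117, 0.383, 0.006]
ft_force: [0.5, -1.3, -1.5]
opening: 0.0615
gripper_force: 12.0
t: 17.65
position: [0.6399, 0.0358, 0.0321]
ee_rot: [3.118, -0.388, 0.004]
ft_force: [0.7, 0.4, -0.9]
opening: 0.0617
gripper_force: 12.0
t 17.65 pos [0.6399 0.0358 0.0321] head -14.18 F [ 0.7  0.4 -0.9] open 0.0617 grip 12.0
shift cm [-4.19 -0.08  1.  ] turn 0.0
```

```bash
python3 -m pendant '[[-1,0,0,0],[-2,-0.05,0,0],[-3,-0.05,0.2,0],[-3.6,-0.05,0.5,0],[-3.9,-0.05,0.8,0],[-4,-0.05,0.9,0],[-4,-0.05,0.9,0],[-4,-0.05,0.9,0]]'; python3 - <<'E'
from h import *
to(.5995,.0468,.0188,-14.2)
s=telemetry.get_state();p,d=eyes.get_image("top"); W=cloud("top",p,d)
c,s_=np.cos(np.radians(-14.2)),np.sin(np.radians(-14.2)); D=W-np.array([.5673,.0539,0])
S=np.stack([D[...,0]*c+D[...,1]*s_,-D[...,0]*s_+D[...,1]*c,D[...,2]],-1)
for lo in(.08,.12,.15):
    m=(S[...,2]>lo)&(S[...,2]<lo+.012)&(S[...,0]>-.075)&(S[...,0]<.0)&(abs(S[...,1])<.074); print(lo,m.sum(),np.median(S[m][:,0]) if m.any() else 0)
E
```

```text
t: 18.45
position: [0.6005, 0.0463, 0.0217]
ee_rot: [3.118, -0.387, 0.001]
ft_force: [0.2, -0.1, -0.8]
opening: 0.0619
gripper_force: 12.0
t 18.45 pos [0.6005 0.0463 0.0217] head -14.17 F [ 0.2 -0.1 -0.8] open 0.0619 grip 12.0
shift cm [-0.11 -0.03  0.29] turn 0.001
0.08 6 -0.027686366900665473
0.12 0 0
0.15 1 -0.05806210964004546
```

Now I lower to contact and nudge gently toward the foot.

```bash
python3 -m pendant '[[0,0,0.15,0],[0,0,0.25,0],[0,0,0.3,0],[0,0,0.3,0],[0,0,0.3,0]]'; python3 -m pendant '[[-0.1,0,0,0],[-0.2,0,0,0],[-0.25,0,0,0],[-0.25,0,0,0]]'; python3 -c "
from h import *
to(.5995,.0468,.0188,-14.2)"
```

```text
t: 19.0
position: [0.6003, 0.0463, 0.0188]
ee_rot: [3.118, -0.387, 0.0]
ft_force: [-1.0, -0.1, 1.4]
opening: 0.0616
gripper_force: 12.0
t: 19.4
position: [0.598, 0.047, 0.0189]
ee_rot: [-3.118, 0.387, -0.001]
ft_force: [1.2, 1.0, 2.5]
opening: 0.0619
gripper_force: 12.0
t 19.4 pos [0.598  0.047  0.0189] head -14.17 F [1.2 1.  2.5] open 0.0619 grip 12.0
shift cm [ 0.15 -0.02  0.01] turn 0.001
```

```bash
python3 -m pendant '[[0,0,0,0],[0,0,0,0],[0,0,0,0],[0,0,0,0],[0,0,0,0]]' 9.1; python3 -m pendant '[[0,0,-1,0],[0,0,-3,0],[1,0,-6,0],[3,0,-10,0],[6,0,-14,0],[10,0,-18,0],[14,0,-20,0],[14,0,-20,0],[14,0,-20,0]]'; python3 - <<'E'
from h import *
to(.7,.05,.2,-14.2)
c,s_=np.cos(np.radians(-14.2)),np.sin(np.radians(-14.2))
for n in("top","side"):
    p,d=eyes.get_image(n); W=cloud(n,p,d); hsv=cv2.cvtColor(p,cv2.COLOR_BGR2HSV)
    if n=="side": cv2.imwrite("pics/side5.png",cv2.resize(p[140:270,240:400],None,fx=4,fy=4))
    D=W-np.array([.5673,.0539,0]); S=np.stack([D[...,0]*c+D[...,1]*s_,-D[...,0]*s_+D[...,1]*c,D[...,2]],-1)
    for lo in(.02,.05,.08,.12,.15):
        m=(S[...,2]>lo)&(S[...,2]<lo+.012)&(S[...,0]<.0)&(S[...,0]>-.08)&(abs(S[...,1])<.074)
        if m.any(): print(n,lo,m.sum(),np.median(S[m][:,0]).round(4))
    m=(hsv[...,0]>4)&(hsv[...,0]<15)&(hsv[...,1]>190)&(S[...,2]>.038)&(S[...,2]<.05)&(abs(S[...,0]-.03)<.06)&(abs(S[...,1])<.06)
    print("roll",m.sum(),rect(S[m]),np.percentile(S[m][:,2],[5,50,95]).round(4))
E
```

```text
t: 19.9
position: [0.5976, 0.047, 0.0185]
ee_rot: [3.118, -0.387, -0.001]
ft_force: [0.3, -0.6, 0.1]
opening: 0.0909
gripper_force: 0.0
t: 20.8
position: [0.7338, 0.0125, 0.2189]
ee_rot: [-3.117, 0.388, -0.001]
ft_force: [-0.3, -0.2, -0.3]
opening: 0.0912
gripper_force: 0.0
t 20.8 pos [0.7338 0.0125 0.2189] head -14.18 F [-0.3 -0.2 -0.3] open 0.0912 grip 0.0
shift cm [-4.2  -2.81  1.89] turn 0.0
top 0.02 2 -0.0065
top 0.05 2 -0.0185
top 0.08 3 -0.0299
top 0.12 7 -0.045
top 0.15 9 -0.0568Traceback (most recent call last):
  File "<stdin>", line 12, in <module>
    return _quantile_unchecked(
        a, q, axis, out, overwrite_input, method, keepdims, weights)
    return _ureduce(a,
                    func=_quantile_ureduce_func,
    ...<5 lines>...
                    overwrite_input=overwrite_input,
                    method=method)
    r = func(a, **kwargs)
    result = _quantile(arr,
                       quantiles=q,
    ...<2 lines>...
                       out=out,
                       weights=wgt)
    slices_having_nans = np.isnan(arr[-1, ...])
                                  ~~~^^^^^^^^^
IndexError: index -1 is out of bounds for axis 0 with size 0
```

The arm hides the roll from the top camera, so I move it aside.

```bash
python3 -m pendant '[[0,4,0,0],[0,8,0,0],[0,13,0,0],[0,18,0,0],[0,23,0,0],[0,28,0,0],[0,30,0,0],[0,30,0,0],[0,30,0,0]]'; cat > chk.py <<'E'
from h import *
to(.7,.05,.2,-14.2)
c,s_=np.cos(np.radians(-14.2)),np.sin(np.radians(-14.2))
for n in("top","side"):
    p,d=eyes.get_image(n); W=cloud(n,p,d); hsv=cv2.cvtColor(p,cv2.COLOR_BGR2HSV)
    if n=="top": cv2.imwrite("pics/top5.png",cv2.resize(p[150:260,270:400],None,fx=4,fy=4))
    D=W-np.array([.5673,.0539,0]); S=np.stack([D[...,0]*c+D[...,1]*s_,-D[...,0]*s_+D[...,1]*c,D[...,2]],-1)
    for lo in(.02,.05,.08,.12,.15):
        m=(S[...,2]>lo)&(S[...,2]<lo+.012)&(S[...,0]<.0)&(S[...,0]>-.08)&(abs(S[...,1])<.074)
        if m.any(): print(n,lo,m.sum(),np.median(S[m][:,0]).round(4))
    m=(hsv[...,0]>4)&(hsv[...,0]<15)&(hsv[...,1]>190)&(S[...,2]>.038)&(S[...,2]<.05)&(abs(S[...,0]-.03)<.06)&(abs(S[...,1])<.06)
    if m.any(): print("roll",m.sum(),rect(S[m]),np.percentile(S[m][:,2],[5,50,95]).round(4))
E
python3 chk.py
```

```text
t: 21.75
position: [0.6595, -0.2762, 0.2179]
ee_rot: [-3.116, 0.386, 0.002]
ft_force: [0.6, 1.2, 0.6]
opening: 0.0913
gripper_force: 0.0
t 21.75 pos [ 0.6595 -0.2762  0.2179] head -14.13 F [0.6 1.2 0.6] open 0.0913 grip 0.0
shift cm [ -4.03 -32.62   1.85] turn 0.001
top 0.02 49 -0.0061
top 0.05 58 -0.0176
top 0.08 65 -0.0292
top 0.12 52 -0.0442
top 0.15 70 -0.0563
roll 237 (array([30.5, -0.7]), array([56.5, 55.9]), 13.5) [0.0396 0.0443 0.0485]
side 0.02 14 -0.0115
side 0.05 19 -0.0243
side 0.08 13 -0.0346
side 0.12 17 -0.0512
side 0.15 21 -0.0615
roll 40 (array([22.6, -9.6]), array([44.4, 47. ]), 2.3) [0.0385 0.0416 0.0468]
```

View pics/top5.png

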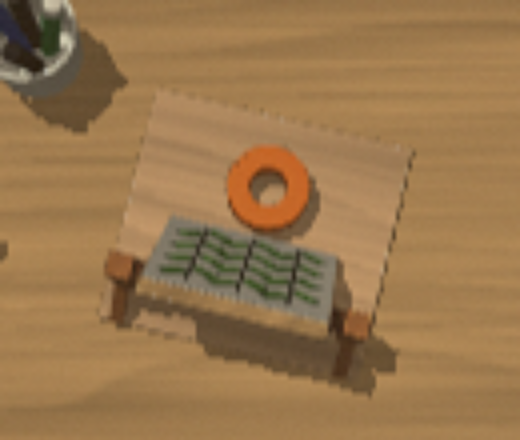

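The orange roll lies flat at crop (268,187), against the middle of the panel's foot. It measures stand x=30.5 mm, with contact expected at about 30, and its top is at 44 mm. The panel hasn't moved, so I hand in.

```bash
python3 -c "
from station import ctrl
print(ctrl.sign_off())"
```

```text
the job is handed in; nothing more can be done
None
```

The job is handed in (no verdict came back): the leaf panel leans by itself on the bar, about 21° back, centred and leaves out, with the orange roll flat on the board against the middle of its foot.

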